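# Clear the dust box handle, free its lid latch and hold the lid open

## Robot

A 7-joint arm with a two-finger parallel gripper is mounted at the origin on the work surface. World frame = base frame: x ahead of the robot, y to its left, z up, the work surface at z = 0. Lengths are in m, angles in rad, forces in N, time in s.
With the tool pointing down it reaches from about 0.4 to 0.85 m from the base axis. Payload 10.4 kg.
Tool frame: the origin (TCP) lies at the very end of the fingers, on their centre line; the grasp point (between the pads) lies 19 mm behind it; z points along the fingers, y is the line along which they close (so a half turn about z gives the same grasp; the last joint's range is limited). The gripper opens to 85 mm and grips with 20 to 120 N. Pads are 22 mm wide; open, the fingers measure 114 mm over their backs; the gripper's body (76 mm by 85 mm) begins 54 mm behind the grasp point. The pads swing forward as they close: fully open they stand 13 mm farther back than shut.
Start: joints at [1.322, 0.332, -0.065, 1.46, 0.022, 1.35, -0.088], TCP at [0.14, -0.609, 0.231] pointing down, gripper open.
Joint ranges: [-2.6, 2.6], [-0.5, 2.12], [-1.47, 1.34], [0.16, 2.42], [-1.27, 4.41], [0.06, 2.06], [-2.6, 2.6]. Speed limits (rad/s): [2.22, 2.22, 2.79, 2.79, 3.14, 3.14, 3.14].

## Interface

Orientations are given as a unit quaternion [x, y, z, w].
In Python, from workcell import manip, vision, order gives the robot as it stands. The module is installed in compiled form; this text tells all that it offers.
- The arm moves only by the tool move_arm, never from a script. Its argument "motion" is a list of rows, each a list of 3 entries, a list of its own where there are three numbers: the shift along the tool's x, y, z scaled (see below), then the turn, a rotation vector about the tool's x, y, z scaled (see below), then the opening, from -1 (shut) to 1 (fully open). In form: [[[dx, dy, dz], [wx, wy, wz], hand], ...]. A call has 1 to 12 rows; each row shifts and turns the commanded pose from where the row before left it, along the tool's axes as they then stand; what a row does not reach is not made up. The controller multiplies each number of a shift by 0.75 m and each number of a turn by pi/4 rad. A row lasts 1/10 s, in which the tool goes at most 50 mm and 8.59 degrees, less where a joint would pass 70% of its speed; a pose out of reach is approached as far as the arm can. A call with a number of a shift or a turn outside -1 to 1 is refused whole. A call with a gripper value outside its range is refused whole. The fingers move at their own pace and stop on an object; "newtons" is the grip in N (left out, the last holds). Time passes only in rows, so rows that do not move let the fingers close. It gives the time, the measured TCP pose, the force, the opening and the grip force at its end, in the units of the state.
- manip.get_obs(): the state, without advancing time (a new reading comes with each control period).
- vision.camera(name): name is "scene" or "top" or "wrist"; returns a dict with "pixels" (384x512x3 uint8, red, green, blue), "fx", "fy", "cx", "cy" (pixels), "k1" (the pictures are not rectified: a ray, as slopes to the right and down, at radius r is drawn at 1 + k1 r^2 times it, then the intrinsics apply), "R" (3x3) and "t" (3): a world point X has camera coordinates R X + t. Camera axes: x right, y down, z forward; pixel columns grow to the right and rows downward; lengths in m; the calibration is good to about 2 mm. A picture is of the moment at which its call begins. There is no depth.
- order.hand_in(): hands the job in; it is judged then, once.
The state is a dict: "clock": time; "joint_pos": joint angles; "joint_velocities": joint speeds; "tau": joint torques, N m; "position": TCP position; "ee_rot": TCP orientation; "ft_force": force on the tool from outside, world axes, zero at the start; "torque": the same for the moment, N m; "grip_width": opening from 0.0 (shut) to 1.0 (fully open); "grasp_force": force on a finger pad.
Only numpy, scipy, OpenCV 4.12 (cv2) and the standard library are available. Lean on these libraries where they do the work, as an engineer would, in place of code of your own. Each camera call takes 0.05 s, during which the arm holds its last target. There are 200 camera calls.

## Task

The red-handled pliers were left hanging on the handle of the bench dust box: lift them off and hang them astride the free part of the plier rack's rail, beside the blue-handled pair. Then raise the dust box's lid by its handle; its turn latch may or may not be caught and only a gentle tug on the handle tells, so do not force it: if it is caught, give the black knob a quarter turn to free it. Finish still holding the lid by its handle, swung well open (about 60 degrees), and leave the spare pliers, ring box, wax block and dish where they are.

Things in the scene. Friction and masses are not known exactly. Their poses are not given: they have to be found in the camera images.
- dust_box: Bench dust collector, fixed: white sheet-steel case 190 mm deep (x), 220 mm wide (y), 118 mm high, with a blue blower housing 80 mm wide joined to its +y side (same height) and a black hose port on its -y side. Origin: centre of the white case's underside on the bench. x points to its back, y to the blower, z up; its front (-x) faces the robot.
- lid_hinge (a point): Middle of the lid's hinge line, which runs along the dust box's y axis at the back of the case: 88 mm behind the case's centre, 120 mm above the bench. Does not move.
- lid (a joint): Opening angle of the aluminium lid (185 x 224 mm, 6 mm thick, underside 120 mm up, about 0.45 to 0.8 kg with fittings): 0 shut, grows as its front edge rises about lid_hinge, stop at 1.35 rad. Falls shut unless held. A free lid needs about 2 to 4 N upward at the handle; a caught one rises only about 5 mm at the handle, then stops hard.
- handle: Dark steel bow handle on the lid's front edge: round bar 12 mm thick, 120 mm long along the dust box's y. Origin: middle of the bar, 225 mm in front of the hinge line and 1 mm below it (lid shut), 36 mm clear of the case's front. Turns with the lid (axes as the dust box when shut). The bar can turn between the finger pads, so the gripper may keep pointing down as the lid swings.
- latch: Steel collar (28 mm across, under the knob) of the turn latch on the lid's top, 136 mm in front of the hinge line; origin on the knob's axis, 1.5 mm above the lid plate, z along the axis. Does not show the knob's angle. Under the lid, out of sight, the knob carries a straight bar (68 mm, ends alike): caught under the case's front lip when it points within 40 degrees of the front, otherwise free.
- knob_grip (a point): Grip point on the axis of the latch's round black knob (no mark, 34 mm across): 24 mm above the latch collar's origin, 8 mm below the knob's top. The knob turns either way with no stop and light friction (0.06 N m) and stays where left. A quarter turn (80 to 95 degrees) either way frees a caught latch, and can catch a free one.
- pliers: Loose red-handled pliers, 0.1 kg, rigid, astride the dust box's handle bar at the start. Origin: crotch that sits on the bar's top; z up along the jaws. Joint block 26 (x) x 12 (y) x 16 mm, then jaws 23 mm wide (x), 10 mm thick (y), to 52 mm above the origin. Legs reach 103 mm below it, 57 mm over all in x, gap 13 mm at the crotch. Grip the jaws 30 mm above the origin, closing along y.
- rack: Plier rack, fixed: wooden base 110 x 270 mm, 14 mm thick, wooden cheeks 160 mm high at both ends, between them one steel rail along its y axis. Origin: centre of its underside on the bench.
- rack_rail (a point): Middle of the rack's rail: round bar 12 mm thick, axis 150 mm above the bench, along the rack's y axis, clear for 120 mm either side of this point. Pliers hang astride it with their x axis square to it, crotch on its top. The part on the +y side of the middle is free.
- spare_pliers: Pliers of the same shape with blue handles, hanging on the rack's rail on the -y side of its middle. Same origin and axes as the red pair. Leave alone.
- ring_box: Loose dark red ring box 56 x 62 mm, open lid upright 83 mm high at the back, behind and to the right of the dust box. Origin: centre of its underside. Leave alone.
- wax_block: Loose blue wax block 50 x 32 x 22 mm high in front of the dust box. Origin: centre of its underside. Leave alone.
- dish: Loose small white dish 68 mm across, 24 mm high, left of the work. Origin: centre of its underside. Leave alone.

How it is judged:
On the way, in this order (a step that is already met when the one before it is completed fails the run):
1. the red pliers hang on the rack's rail, let go, with the lid still shut (x of pliers in the frame of rack between -0.012 and 0.012 m and y of pliers in the frame of rack between -0.115 and 0.115 m and z of pliers in the frame of rack between 0.15 and 0.166 m and angle between pliers's own z axis and vertical below 0.35 rad and contact force between pliers and rack above 0.3 N and contact force between pliers and the fingers below 0.05 N and value of joint lid below 0.05 rad), for 0.3 s.
2. the lid is swung well open by its handle (value of joint lid above 0.9 rad and contact force between the fingers and handle above 0.5 N), for 0.2 s.
At the end, for the whole second after the job is handed in: The lid is held still by the fingers on its handle, open at least 0.9 rad (52 degrees); the red pliers hang by their crotch on the rack's rail, upright within 20 degrees and let go; the blue pair still hangs there too (all of step 2 and velocity of joint lid between -0.15 and 0.15 rad/s and x of pliers in the frame of rack between -0.012 and 0.012 m and y of pliers in the frame of rack between -0.115 and 0.115 m and z of pliers in the frame of rack between 0.15 and 0.166 m and angle between each of pliers, spare_pliers's own z axis and vertical below 0.35 rad and contact force between each of pliers, spare_pliers and rack above 0.3 N and contact force between pliers and the fingers below 0.05 N and x of spare_pliers in the frame of rack between -0.012 and 0.012 m and y of spare_pliers in the frame of rack between -0.115 and 0.115 m and z of spare_pliers in the frame of rack between 0.15 and 0.166 m); the arm keeps its last pose, push and grip.
It fails at once if the red pliers are dropped or tipped over (angle between pliers's own z axis and vertical above 0.9 rad or height (world z) of pliers below 0.095 m).
It fails at once if the caught latch is forced (more than 70 N between its bar and the case's lip) (contact force between latch and dust_box above 70 N).
It fails at once if the spare pliers, ring box, wax block or dish are moved by more than 25 mm (distance of any of spare_pliers, ring_box, wax_block, dish from where it was at the start of the episode above 0.025 m).
It also fails if it takes over 72 s, if anything falls off the work surface, if the arm or the gripper's body presses on something with over 40 N, if the wrist force passes 120 N, or if a joint passes its speed limit or range.

## Working session

There is one attempt and no reset: what is moved stays moved. The work goes in short steps, Python scripts to look and compute and a tool call to move; the robot and the scene stay as the last step left them, time stands still between calls to the robot, and variables do not carry over. Pictures are saved under pics/ and viewed, at most 10 in all, crops included, and the job is handed in when it is done.

Besides the shell and the picture viewer there is one more tool, called after "Call:" by a JSON object that holds its "op" and its "data", one argument or row to a line. move_arm: Moves the arm, as the interface text tells. Its arguments: {"type":"object","properties":{"motion":{"type":"array"},"newtons":{"type":"number"}},"required":["motion"]}

```bash
mkdir -p pics; cat > h.py <<'E'
import numpy as np, cv2
from workcell import manip, vision, order
from scipy.spatial.transform import Rotation as Ro
def cam(n):
    c=vision.camera(n); return c
def save(c,f,box=None,s=1):
    im=c["pixels"]; 
    if box: u0,v0,u1,v1=box; im=im[v0:v1,u0:u1]
    im=cv2.resize(im,None,fx=s,fy=s,interpolation=cv2.INTER_CUBIC)
    cv2.imwrite("pics/"+f,cv2.cvtColor(np.ascontiguousarray(im),cv2.COLOR_RGB2BGR))
def ray(c,u,v):
    x=(u-c["cx"])/c["fx"];y=(v-c["cy"])/c["fy"];a,b=x,y
    for _ in range(20):
        k=1+c["k1"]*(a*a+b*b);a,b=x/k,y/k
    R=np.array(c["R"]);t=np.array(c["t"])
    return -R.T@t,R.T@np.array([a,b,1.])
def atz(c,u,v,z):
    o,d=ray(c,u,v);return o+d*(z-o[2])/d[2]
def proj(c,X):
    X=np.array(c["R"])@np.array(X)+np.array(c["t"]);a,b=X[:2]/X[2];k=1+c["k1"]*(a*a+b*b)
    return np.array([c["fx"]*a*k+c["cx"],c["fy"]*b*k+c["cy"]])
def tri(l):
    A=0;B=0
    for c,u,v in l:
        o,d=ray(c,u,v);d=d/np.linalg.norm(d);P=np.eye(3)-np.outer(d,d);A=A+P;B=B+P@o
    return np.linalg.solve(A,B)
E
python3 - <<'E'
from h import *
import pickle
for n in("scene","top"):
    c=cam(n);pickle.dump(c,open(n+".pkl","wb"));save(c,n+".png",s=1.5625)
    print(n,-np.array(c["R"]).T@c["t"],c["fx"],c["k1"])
print(manip.get_obs())
E
```

```text
scene [1.11497439 0.63423404 0.8827863 ] 396.5489217637593 -0.12905588370793084
top [ 0.48696572 -0.05624101  0.96641399] 368.0164507189753 -0.010230574822375618
{'clock': 0.1, 'joint_pos': array([ 1.32239458,  0.33283341, -0.06470607,  1.4608547 ,  0.02161178,
        1.34990827, -0.0885104 ]), 'joint_velocities': array([-0.0001535 , -0.00117935, -0.00077681, -0.00070583, -0.00033413,
        0.0023764 , -0.00086386]), 'tau': array([ 2.17613568e-03, -6.26746559e+01,  4.95176087e-02, -3.92429066e+01,
        1.62163808e-02,  6.93643306e-03, -1.05729143e-05]), 'position': array([ 0.13985059, -0.60880521,  0.23058133]), 'ee_rot': array([ 9.93632288e-01,  1.12669642e-01, -1.07540220e-04, -6.44990720e-04]), 'ft_force': array([ 0.86333586, -0.15819062,  0.01349978]), 'torque': array([0.02711978, 0.02674743, 0.01796917]), 'grasp_force': 0.0, 'grip_width': 1.0019939407333363}
```

View pics/scene.png

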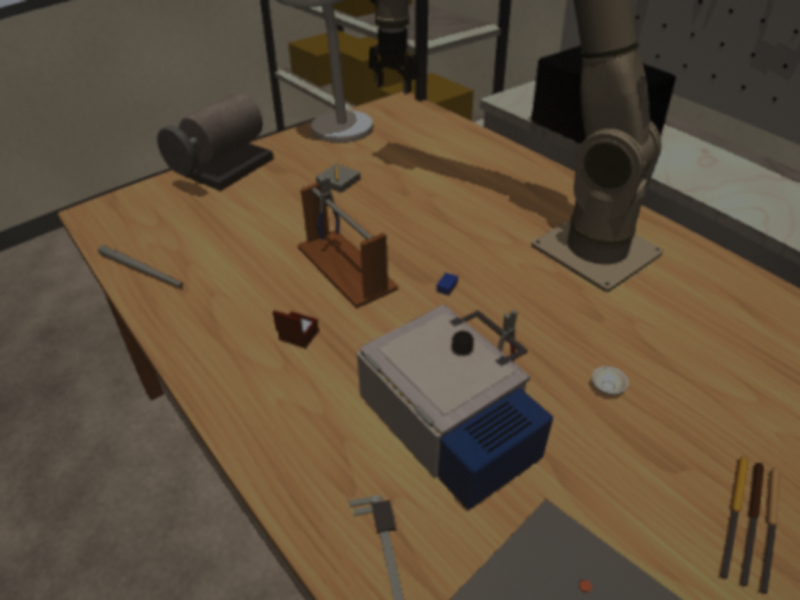

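View pics/top.png

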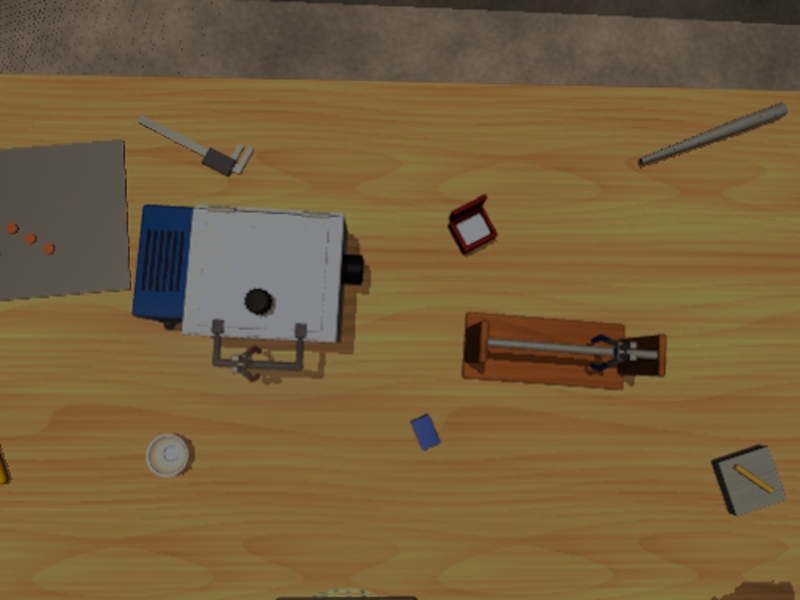

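The scene and top views show the pliers on the handle at about (241,362) in the enlarged top view, the knob at (258,301), and the rail running (487,344) to (655,355) with the blue pair at about (605,352). Next I'll enlarge both areas.

```bash
python3 - <<'E'
import pickle
from h import *
c=pickle.load(open("top.pkl","rb"))
a=c["pixels"][180:250,112:242];b=c["pixels"][190:260,295:425+5][:, :130]
im=np.vstack([a,b]);cc=dict(pixels=im);save(cc,"crop1.png",s=4.2)
s=pickle.load(open("scene.pkl","rb"))
a=s["pixels"][190:250,270:350];b=s["pixels"][105:195,190:260]
save(dict(pixels=np.hstack([np.pad(a,((0,30),(0,0),(0,0))),b])),"crop2.png",s=5)
E
```

```text
(no output)
```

View pics/crop1.png

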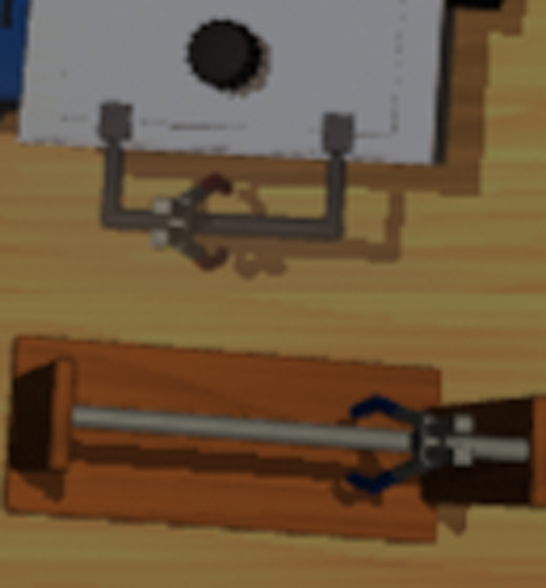

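View pics/crop2.png

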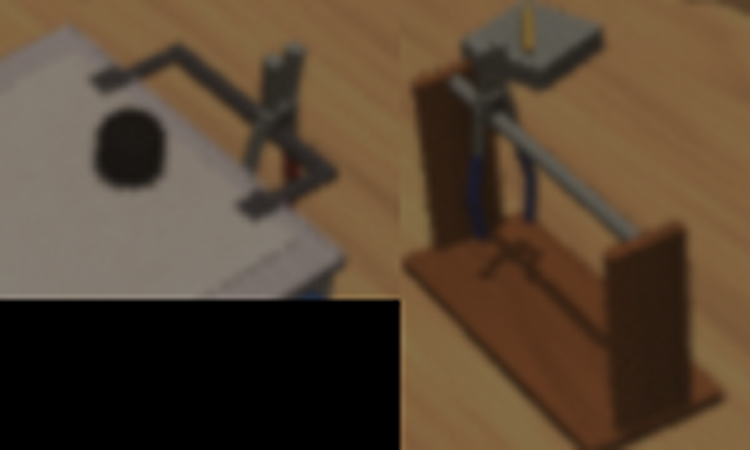

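The crops show the jaw tips at crop (161,222), the bar from (113,220) to (335,229), the knob top at (222,55), and the rail from (75,416) to (527,450). The rack base's left corners are (15,338) and (8,510).

```bash
python3 - <<'E'
import pickle
from h import *
np.set_printoptions(precision=4,suppress=True)
c=pickle.load(open("top.pkl","rb"));s=pickle.load(open("scene.pkl","rb"))
A=lambda x,y:(112+x/4.2-.4,180+y/4.2-.4)
B=lambda x,y:(295+x/4.2-.4,190+(y-294)/4.2-.4)
S=lambda x,y:(270+x/5-.4,190+y/5-.4)
S2=lambda x,y:(190+(x-400)/5-.4,105+y/5-.4)
L=atz(c,*A(113,220),.119);R=atz(c,*A(335,229),.119);print("bar",L,R,np.linalg.norm(L-R),"mid",(L+R)/2,"yaw",np.arctan2(-(L-R)[0],(L-R)[1]))
print("jaw tip",atz(c,*A(161,222),.177),"tri",tri([(c,*A(161,222)),(s,*S(284,54))]))
print("knob",atz(c,*A(222,55),.1595), tri([(c,*A(222,55)),(s,*S(132,128))]))
l=atz(c,*B(75,416),.15);r=atz(c,*B(527,450),.15);d=(l-r)/np.linalg.norm(l-r);print("rail",l,r,np.linalg.norm(l-r),"yaw",np.arctan2(-d[0],d[1]))
k=[atz(c,*B(*p),.014) for p in((15,338),(8,510))];print("base",k,np.linalg.norm(k[0]-k[1]),"mid",(k[0]+k[1])/2-d*.135)
print("tops L cheek outer/inner", atz(c,*B(62,415),.16),"blue tips",atz(c,*B(463,440),.202))
print("rail left in scene, bar corners:",atz(s,*S2(632,235),.15),atz(s,*S2(455,85),.15),atz(s,*S(181,52),.119),atz(s,*S(330,173),.119))
print(atz(c,*A(25,140),.126),atz(c,*A(440,162),.126))
o=manip.get_obs();print(Ro.from_quat(o["ee_rot"]).as_matrix())
E
```

```text
bar [0.4879 0.1854 0.119 ] [0.4839 0.0658 0.119 ] 0.11967056965112012 mid [0.4859 0.1256 0.119 ] yaw -0.03374384803764908
jaw tip [0.487  0.1448 0.177 ] tri [0.4865 0.1461 0.1738]
knob [0.5738 0.1209 0.1595] [0.5737 0.1223 0.1555]
rail [ 0.5199 -0.2061  0.15  ] [ 0.5035 -0.4494  0.15  ] 0.24378261005072108 yaw -0.06754858180557541
base [array([ 0.5735, -0.1941,  0.014 ]), array([ 0.4675, -0.1892,  0.014 ])] 0.10614116188975069 mid [ 0.5114 -0.3263  0.014 ]
tops L cheek outer/inner [ 0.52   -0.1975  0.16  ] blue tips [ 0.5072 -0.3919  0.202 ]
rail left in scene, bar corners: [ 0.5177 -0.2125  0.15  ] [ 0.504  -0.4417  0.15  ] [0.4817 0.0699 0.119 ] [0.4876 0.1903 0.119 ]
[0.5304 0.2321 0.126 ] [0.5203 0.0091 0.126 ]
[[ 0.9746  0.2239 -0.0004]
 [ 0.2239 -0.9746  0.0013]
 [-0.0001 -0.0013 -1.    ]]
```

```bash
cat >> h.py <<'E'
def plan(target,yaw,step=.04,pos=None,turnfirst=True):
    "rows (scaled) to go from pos to target, tool down, tool x turned to world angle yaw"
    o=manip.get_obs();R=Ro.from_quat(o["ee_rot"]).as_matrix();p=o["position"] if pos is None else np.array(pos)
    rv=Ro.from_matrix(R.T@np.array([[np.cos(yaw),np.sin(yaw),0],[np.sin(yaw),-np.cos(yaw),0],[0,0,-1]])).as_rotvec()
    T=np.array([[np.cos(yaw),np.sin(yaw),0],[np.sin(yaw),-np.cos(yaw),0],[0,0,-1.]])
    d=np.array(target)-p;n=int(np.ceil(np.linalg.norm(d)/step))
    print("at",p.round(4),"turn",(rv/(np.pi/4)).round(4),"d",d.round(4),"n",n,"row",(T.T@d/n/.75).round(4))
E
python3 - <<'E'
from h import *
plan([.42,-.33,.30],-.04,.035)
plan([.4865,.1455,.27],-.04,.035,[.42,-.33,.30])
E
```

```text
at [ 0.1399 -0.6088  0.2306] turn [-1.600e-03  3.000e-04  3.385e-01] d [0.2801 0.2788 0.0694] n 12 row [ 0.0299 -0.0322 -0.0077]
at [ 0.42 -0.33  0.3 ] turn [-1.600e-03  3.000e-04  3.385e-01] d [ 0.0665  0.4755 -0.03  ] n 14 row [ 0.0045 -0.0455  0.0029]
```

Call:
{"op": "move_arm", "data": {
  "motion": [
    [[0,0,-0.02],[0,0,0.17],0.2],
    [[0,0,-0.02],[0,0,0.17],0.2],
    [[0.036,-0.0386,-0.0055],[0,0,0],0.2],
    [[0.036,-0.0386,-0.0055],[0,0,0],0.2],
    [[0.036,-0.0386,-0.0055],[0,0,0],0.2],
    [[0.036,-0.0386,-0.0055],[0,0,0],0.2],
    [[0.036,-0.0386,-0.0055],[0,0,0],0.2],
    [[0.036,-0.0386,-0.0055],[0,0,0],0.2],
    [[0.036,-0.0386,-0.0055],[0,0,0],0.2],
    [[0.036,-0.0386,-0.0055],[0,0,0],0.2],
    [[0.036,-0.0386,-0.0055],[0,0,0],0.2],
    [[0.036,-0.0386,-0.0055],[0,0,0],0.2]
  ]
}}

```text
clock: 1.3
position: [0.4224, -0.3296, 0.3025]
ee_rot: [1.0, -0.021, -0.0, -0.0]
ft_force: [0.2, -0.6, -0.4]
grip_width: 0.6
grasp_force: 0.0
```

Call:
{"op": "move_arm", "data": {
  "motion": [
    [[0.0045,-0.0455,0.0],[0,0,0],0.2],
    [[0.0045,-0.0455,0.0],[0,0,0],0.2],
    [[0.0045,-0.0455,0.0],[0,0,0],0.2],
    [[0.0045,-0.0455,0.0],[0,0,0],0.2],
    [[0.0045,-0.0455,0.0],[0,0,0],0.2],
    [[0.0045,-0.0455,0.0],[0,0,0],0.2],
    [[0.0045,-0.0455,0.0],[0,0,0],0.2],
    [[0.0045,-0.0455,0.0],[0,0,0],0.2],
    [[0.0045,-0.0455,0.0],[0,0,0],0.2],
    [[0.0045,-0.0455,0.0],[0,0,0],0.2],
    [[0.0045,-0.0455,0.0],[0,0,0],0.2],
    [[0,0,0],[0,0,0],0.2]
  ]
}}

```text
clock: 2.5
position: [0.4739, 0.0475, 0.3025]
ee_rot: [1.0, -0.017, 0.0, -0.001]
ft_force: [-0.8, -0.3, 0.1]
grip_width: 0.602
grasp_force: 0.0
```

```bash
python3 - <<'E'
from h import *
o=manip.get_obs();print(o["clock"],o["grip_width"],o["ft_force"],o["joint_pos"])
plan([.4865,.1455,.26],-.04,.035)
E
```

```text
2.5 0.6016393534563462 [-0.76779629 -0.31152357  0.09623068] [ 0.50138863  0.00584783 -0.68889092  1.69118522  0.00251692  1.44554659
 -1.79282674]
at [0.4739 0.0475 0.3025] turn [-0.0016 -0.0001  0.0074] d [ 0.0126  0.098  -0.0425] n 4 row [ 0.0029 -0.0328  0.0142]
```

Call:
{"op": "move_arm", "data": {
  "motion": [
    [[0.0029,-0.0328,0.0142],[0,0,0.0074],0.2],
    [[0.0029,-0.0328,0.0142],[0,0,0],0.2],
    [[0.0029,-0.0328,0.0142],[0,0,0],0.2],
    [[0.0029,-0.0328,0.0142],[0,0,0],0.2],
    [[0,0,0],[0,0,0],0.2]
  ]
}}

```text
clock: 3.0
position: [0.4863, 0.1431, 0.2584]
ee_rot: [1.0, -0.021, -0.001, -0.0]
ft_force: [-1.5, 0.2, -0.5]
grip_width: 0.602
grasp_force: 0.0
```

```bash
python3 - <<'E'
from h import *
import pickle
c=cam("wrist");pickle.dump(c,open("w1.pkl","wb"));save(c,"w1.png",s=1.5)
print(-np.array(c["R"]).T@c["t"])
p=lambda X:(proj(c,X)*1.5).round(0)
print("tip",p([.4865,.1455,.177]),"bar",p([.4879,.1854,.119]),p([.4839,.0658,.119]),"knob",p([.574,.1215,.1595]))
plan([.4865,.1455,.2],-.04,.035)
E
```

```text
[0.56347919 0.1393403  0.39999954]
tip [376. 299.] bar [318. 271.] [495. 270.] knob [415. 129.]
at [0.4868 0.1412 0.2591] turn [-0.0002  0.0024 -0.0058] d [-0.0003  0.0043 -0.0591] n 2 row [-0.0003 -0.0028  0.0394]
```

View pics/w1.png

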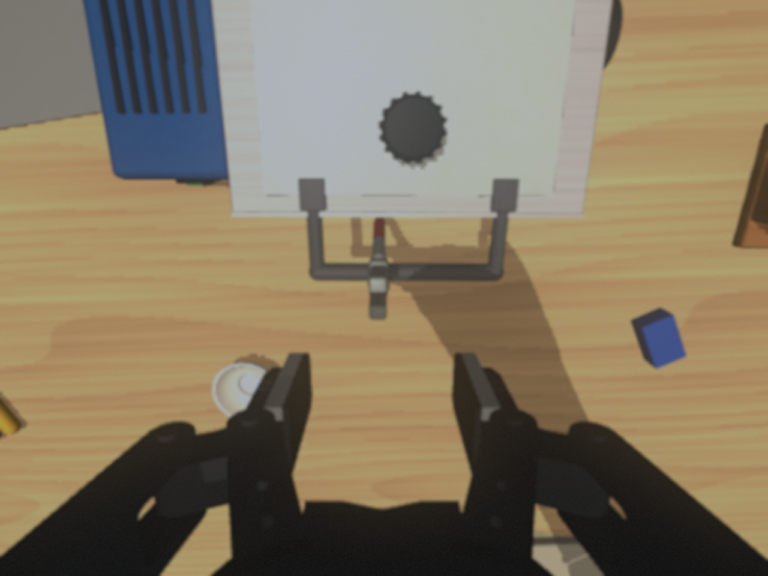

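The wrist view matches the measurements: jaws at (378,300) against a predicted (376,299), bar (317,271) to (497,271), knob (413,128).

Call:
{"op": "move_arm", "data": {
  "motion": [
    [[0,-0.0022,0.032],[0,0,-0.0058],0.2],
    [[0,-0.0022,0.032],[0,0,0],0.2],
    [[0,0,0.032],[0,0,0],0.2],
    [[0,0,0.032],[0,0,0],0.2],
    [[0,0,0.032],[0,0,0],0.2],
    [[0,0,0],[0,0,0],0.2],
    [[0,0,0],[0,0,0],0.2]
  ]
}}

```text
clock: 3.75
position: [0.4878, 0.1428, 0.1406]
ee_rot: [1.0, -0.022, -0.0, 0.0]
ft_force: [0.3, 0.5, 1.8]
grip_width: 0.598
grasp_force: 0.0
```

```bash
python3 - <<'E'
from h import *
plan([.4865,.1445,.137],-.04,.035)
o=manip.get_obs();print(o["ft_force"])
E
```

```text
at [0.4878 0.1428 0.1406] turn [ 0.0004  0.0002 -0.0045] d [-0.0013  0.0017 -0.0036] n 1 row [-0.0019 -0.0021  0.0048]
[0.265993   0.46015894 1.84122496]
```

Call:
{"op": "move_arm", "data": {
  "motion": [
    [[-0.0012,-0.0021,0.0048],[0,0,-0.0045],0.2],
    [[0,0,0],[0,0,0],-0.5],
    [[0,0,0],[0,0,0],-1],
    [[0,0,0],[0,0,0],-1],
    [[0,0,0],[0,0,0],-1],
    [[0,0,0],[0,0,0],-1],
    [[0,0,0],[0,0,0],-1],
    [[0,0,0],[0,0,0],-1],
    [[0,0,0],[0,0,0],-1]
  ],
  "newtons": 40
}}

```text
clock: 4.65
position: [0.487, 0.1454, 0.1369]
ee_rot: [1.0, -0.019, 0.0, 0.0]
ft_force: [-1.4, -1.0, 5.9]
grip_width: 0.119
grasp_force: 40.9
```

Call:
{"op": "move_arm", "data": {
  "motion": [
    [[0,0,-0.01],[0,0,0],-1],
    [[0,0,-0.02],[0,0,0],-1],
    [[0,0,-0.027],[0,0,0],-1],
    [[0,0,-0.027],[0,0,0],-1],
    [[0,0,-0.027],[0,0,0],-1],
    [[0,0,-0.027],[0,0,0],-1],
    [[0,0,-0.027],[0,0,0],-1],
    [[0,0,-0.027],[0,0,0],-1],
    [[0,0,-0.027],[0,0,0],-1],
    [[0,0,-0.013],[0,0,0],-1],
    [[0,0,0],[0,0,0],-1]
  ]
}}

```text
clock: 5.75
position: [0.4871, 0.1456, 0.3119]
ee_rot: [1.0, -0.019, 0.001, -0.0]
ft_force: [-0.5, -0.3, -1.5]
grip_width: 0.121
grasp_force: 40.2
```

```bash
python3 - <<'E'
from h import *
import pickle
c=cam("scene");pickle.dump(c,open("s2.pkl","wb"));save(c,"s2.png",(260,130,370,230),5)
t=cam("top");pickle.dump(t,open("t2.pkl","wb"))
o=manip.get_obs();print(o["position"],o["grip_width"],o["ft_force"])
plan([.5157,-.268,.315],-.0675,.03)
plan([.5157,-.268,.315],-.04,.03)
E
```

```text
[0.48646822 0.14524221 0.30986457] 0.12052111697056643 [ 0.28889413  0.27343796 -1.01638476]
at [0.4865 0.1452 0.3099] turn [0.0003 0.0006 0.0364] d [ 0.0292 -0.4132  0.0051] n 14 row [ 0.0054  0.0391 -0.0005]
at [0.4865 0.1452 0.3099] turn [0.0003 0.0006 0.0014] d [ 0.0292 -0.4132  0.0051] n 14 row [ 0.0044  0.0392 -0.0005]
```

View pics/s2.png

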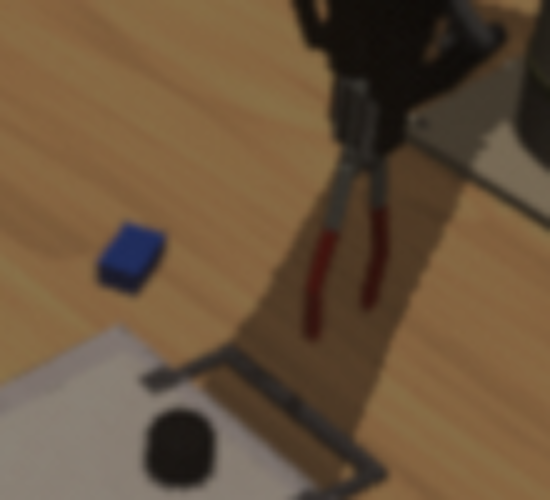

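The red pliers hang upright in the grip, with leg tips at crop (313,335) and (370,305).

Call:
{"op": "move_arm", "data": {
  "motion": [
    [[0.0054,0.0391,-0.0005],[0,0,0.0364],-1],
    [[0.0054,0.0391,-0.0005],[0,0,0],-1],
    [[0.0054,0.0391,-0.0005],[0,0,0],-1],
    [[0.0054,0.0391,-0.0005],[0,0,0],-1],
    [[0.0054,0.0391,-0.0005],[0,0,0],-1],
    [[0.0054,0.0391,-0.0005],[0,0,0],-1],
    [[0.0054,0.0391,-0.0005],[0,0,0],-1],
    [[0.0054,0.0391,-0.0005],[0,0,0],-1],
    [[0.0054,0.0391,-0.0005],[0,0,0],-1],
    [[0.0054,0.0391,-0.0005],[0,0,0],-1],
    [[0.0054,0.0391,-0.0005],[0,0,0],-1],
    [[0.0054,0.0391,-0.0005],[0,0,0],-1]
  ]
}}

```text
clock: 7.05
position: [0.5118, -0.2101, 0.3135]
ee_rot: [0.999, -0.034, -0.001, -0.0]
ft_force: [0.0, -0.1, -0.9]
grip_width: 0.121
grasp_force: 40.2
```

Call:
{"op": "move_arm", "data": {
  "motion": [
    [[0.0054,0.0391,-0.0005],[0,0,0],-1],
    [[0.0054,0.0391,-0.0005],[0,0,0],-1],
    [[0,0,0],[0,0,0],-1],
    [[0,0,0],[0,0,0],-1]
  ]
}}

```text
clock: 7.45
position: [0.516, -0.2682, 0.3142]
ee_rot: [0.999, -0.034, -0.001, -0.001]
ft_force: [0.5, 0.7, -1.0]
grip_width: 0.121
grasp_force: 40.2
```

```bash
python3 - <<'E'
from h import *
import pickle
s=pickle.load(open("s2.pkl","rb"));z=.196
S=lambda x,y:(260+x/5-.4,130+y/5-.4)
print("legs",atz(s,*S(313,338),z),atz(s,*S(370,307),z))
c=cam("wrist");pickle.dump(c,open("w3.pkl","wb"));save(c,"w3.png",s=1.5)
p=lambda X:(proj(c,X)*1.5).round(0)
m=np.array([.5117,-.3278,.15]);d=np.array([.0675,.9977,0])
print("rail pts",[p(m+d*k) for k in(-.12,-.03,.12)],"tcp",p(manip.get_obs()["position"]))
plan([.5157,-.268,.315],-.0675,.03)
E
```

```text
legs [0.50507248 0.14631293 0.196     ] [0.46389757 0.14855024 0.196     ]
rail pts [array([626., 263.]), array([504., 263.]), array([298., 263.])] tcp [377. 372.]
at [ 0.5163 -0.2672  0.3146] turn [-0.0015  0.0017  0.0007] d [-0.0006 -0.0008  0.0004] n 1 row [-0.0007  0.0011 -0.0005]
```

View pics/w3.png

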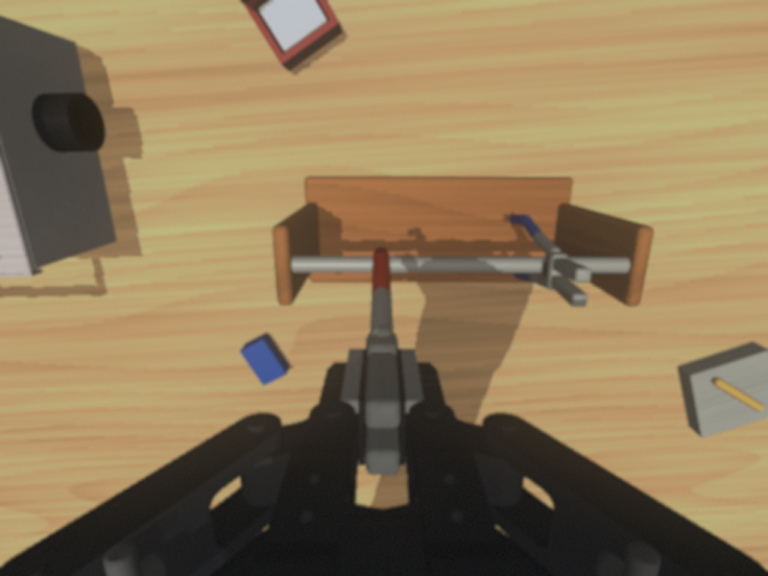

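The wrist view shows the rail along row 264 (predicted 263), the pliers at column 381, parallel with it and clear of the blue pair at (560,265). Lowering now.

Call:
{"op": "move_arm", "data": {
  "motion": [
    [[-0.0006,0,0.02],[0,0,0],-1],
    [[0,0,0.03],[0,0,0],-1],
    [[0,0,0.03],[0,0,0],-1],
    [[0,0,0.03],[0,0,0],-1],
    [[0,0,0.03],[0,0,0],-1],
    [[0,0,0.02],[0,0,0],-1],
    [[0,0,0.01],[0,0,0],-1],
    [[0,0,0],[0,0,0],-1],
    [[0,0,0],[0,0,0],-1]
  ]
}}

```text
clock: 8.4
position: [0.5164, -0.268, 0.189]
ee_rot: [0.999, -0.034, 0.001, 0.0]
ft_force: [-0.7, 0.5, -1.1]
grip_width: 0.12
grasp_force: 40.1
```

```bash
python3 - <<'E'
from h import *
c=cam("wrist");save(c,"w4.png",(190,150,330,290),4)
for _ in range(3): 
  cam("top");o=manip.get_obs();print(o["position"],o["ft_force"],o["torque"])
plan([.5157,-.268,.170],-.0675,.03)
E
```

```text
[ 0.51655878 -0.26816802  0.18926398] [ 0.06007043 -0.64591477 -0.57064855] [-0.08095479  0.01261229 -0.01519569]
[ 0.51649138 -0.26819563  0.18915088] [-0.90081097  0.28889043 -0.94739371] [ 0.01551694 -0.04617048  0.01192954]
[ 0.5163868  -0.26818296  0.18899588] [0.47372451 0.38252882 0.03326569] [-0.0128014  -0.01247693  0.03836719]
at [ 0.5164 -0.2682  0.189 ] turn [ 0.0008 -0.0017 -0.0001] d [-0.0007  0.0002 -0.019 ] n 1 row [-0.0009 -0.0002  0.0253]
```

View pics/w4.png

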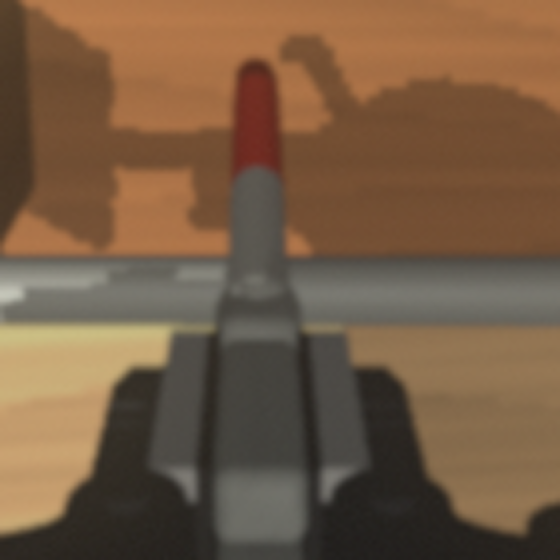

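The front leg is beyond the rail (rows 258–322) and the rear one on the near side, so it is straddled. I'll lower it gently.

Call:
{"op": "move_arm", "data": {
  "motion": [
    [[-0.0007,0,0.008],[0,0,0],-1],
    [[0,0,0.006],[0,0,0],-1],
    [[0,0,0.003],[0,0,0],-1],
    [[0,0,0.003],[0,0,0],-1],
    [[0,0,0.002],[0,0,0],-1],
    [[0,0,0],[0,0,0],-1]
  ]
}}

```text
clock: 9.2
position: [0.5154, -0.268, 0.1714]
ee_rot: [0.999, -0.034, -0.0, -0.0]
ft_force: [0.6, 0.1, -0.6]
grip_width: 0.119
grasp_force: 40.2
```

Call:
{"op": "move_arm", "data": {
  "motion": [
    [[0,0,0.002],[0,0,0],-1],
    [[0,0,0.0015],[0,0,0],-1],
    [[0,0,0],[0,0,0],-1]
  ]
}}

```text
clock: 9.5
position: [0.5154, -0.268, 0.1688]
ee_rot: [0.999, -0.034, -0.0, -0.0]
ft_force: [-0.4, 0.1, -0.6]
grip_width: 0.12
grasp_force: 40.2
```

Call:
{"op": "move_arm", "data": {
  "motion": [
    [[0,0,0.0015],[0,0,0],-1],
    [[0,0,0],[0,0,0],-1],
    [[0,0,0],[0,0,0],-1]
  ]
}}

```text
clock: 9.8
position: [0.5156, -0.2681, 0.1681]
ee_rot: [0.999, -0.034, 0.0, 0.0]
ft_force: [0.8, -0.2, 1.0]
grip_width: 0.119
grasp_force: 40.4
```

Call:
{"op": "move_arm", "data": {
  "motion": [
    [[0,0,0.0008],[0,0,0],-1],
    [[0,0,0],[0,0,0],-1],
    [[0,0,0],[0,0,0],-0.5],
    [[0,0,0],[0,0,0],-0.2],
    [[0,0,0],[0,0,0],-0.2],
    [[0,0,0],[0,0,0],-0.2],
    [[0,0,0],[0,0,0],-0.2]
  ]
}}

```text
clock: 10.5
position: [0.5154, -0.268, 0.1672]
ee_rot: [0.999, -0.034, -0.0, 0.0]
ft_force: [-0.7, 0.0, -0.1]
grip_width: 0.397
grasp_force: 0.0
```

```bash
python3 - <<'E'
from h import *
c=cam("scene");save(c,"s5.png",(185,95,275,195),5.5)
o=manip.get_obs();print(o["ft_force"],o["grip_width"])
E
```

```text
[0.69240231 0.25871099 0.65726234] 0.40114668316553453
```

View pics/s5.png

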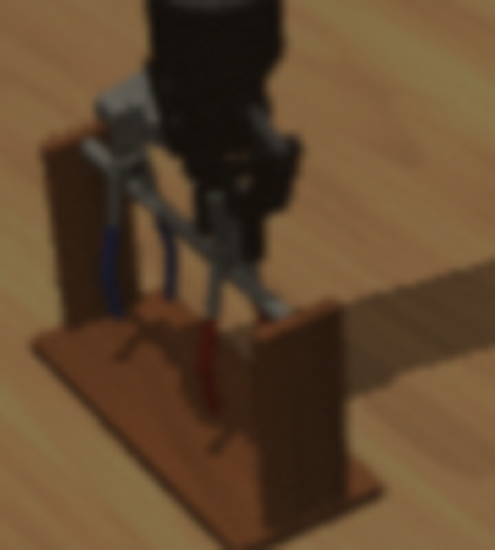

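Red and blue pairs both hang on the rail. Retreating upward, then turning the tool.

Call:
{"op": "move_arm", "data": {
  "motion": [
    [[0,0,-0.01],[0,0,0],-0.2],
    [[0,0,-0.03],[0,0,0],-0.2],
    [[0,0,-0.04],[0,0,0],-0.2],
    [[0,0,-0.04],[0,0,0],-0.2],
    [[0,0,-0.04],[0,0,0],-0.2],
    [[0,0,0],[0,0,0.18],-0.2],
    [[0,0,0],[0,0,0.18],-0.4],
    [[0,0,0],[0,0,0],-0.4]
  ]
}}

```text
clock: 11.35
position: [0.5155, -0.268, 0.288]
ee_rot: [0.985, -0.175, 0.0, 0.0]
ft_force: [-0.0, -0.0, -0.3]
grip_width: 0.3
grasp_force: 0.0
```

```bash
python3 - <<'E'
from h import *
o=manip.get_obs();print(o["position"],o["joint_pos"])
for y in(1.53,-1.61): plan([.486,.1256,.26],y,.035)
c=cam("top");save(c,"t6.png",(285,190,435,260),5)
E
```

```text
[ 0.51554514 -0.26798064  0.28802782] [ 0.75444342  0.24009226 -0.42542174  1.47573636  0.0993678   1.44618317
 -1.5957658 ]
at [ 0.5155 -0.268   0.288 ] turn [ 1.3000e-03 -4.0000e-04 -2.3969e+00] d [-0.0295  0.3936 -0.028 ] n 12 row [ 0.0436 -0.0051  0.0031]
at [ 0.5155 -0.268   0.288 ] turn [-4.0000e-04 -1.2000e-03  1.6011e+00] d [-0.0295  0.3936 -0.028 ] n 12 row [-0.0436  0.005   0.0031]
```

Call:
{"op": "move_arm", "data": {
  "motion": [
    [[0,0,0],[0,0,0.16],-0.4],
    [[0,0,0],[0,0,0.16],-0.4],
    [[0,0,0],[0,0,0.16],-0.4],
    [[0,0,0],[0,0,0.16],-0.4],
    [[0,0,0],[0,0,0.16],-0.4],
    [[0,0,0],[0,0,0.16],-0.4],
    [[0,0,0],[0,0,0.16],-0.4],
    [[0,0,0],[0,0,0.16],-0.4],
    [[0,0,0],[0,0,0.16],-0.4],
    [[0,0,0],[0,0,0.16],-0.4]
  ]
}}

```text
clock: 12.4
position: [0.5141, -0.2693, 0.2787]
ee_rot: [0.756, -0.655, -0.008, 0.004]
ft_force: [-0.2, 0.0, -0.6]
grip_width: 0.301
grasp_force: 0.0
```

Call:
{"op": "move_arm", "data": {
  "motion": [
    [[-0.0436,0.005,0],[0,0,0],-0.4],
    [[-0.0436,0.005,0],[0,0,0],-0.4],
    [[-0.0436,0.005,0],[0,0,0],-0.4],
    [[-0.0436,0.005,0],[0,0,0],-0.4],
    [[-0.0436,0.005,0],[0,0,0],-0.4],
    [[-0.0436,0.005,0],[0,0,0],-0.4],
    [[-0.0436,0.005,0],[0,0,0],-0.4],
    [[-0.0436,0.005,0],[0,0,0],-0.4],
    [[-0.0436,0.005,0],[0,0,0],-0.4],
    [[-0.0436,0.005,0],[0,0,0],-0.4],
    [[-0.0436,0.005,0],[0,0,0],-0.4],
    [[-0.0436,0.005,0],[0,0,0],-0.4]
  ]
}}

```text
clock: 13.6
position: [0.5076, -0.0677, 0.2597]
ee_rot: [0.77, -0.637, -0.043, 0.019]
ft_force: [0.1, -0.3, -0.5]
grip_width: 0.301
grasp_force: 0.0
```

```bash
python3 - <<'E'
from h import *
o=manip.get_obs();print(o["position"],o["joint_pos"])
plan([.486,.1256,.20],-1.61,.03)
c=cam("top");save(c,"t7.png",(100,150,440,290),2.3)
E
```

```text
[ 0.50761079 -0.06766044  0.25973033] [-1.02968374  0.32936499  1.33765876  1.6839627  -0.31888912  1.48220667
 -2.59784095]
at [ 0.5076 -0.0677  0.2597] turn [0.112  0.0419 0.2895] d [-0.0216  0.1933 -0.0597] n 7 row [-0.0366  0.0056  0.0114]
```

View pics/t7.png

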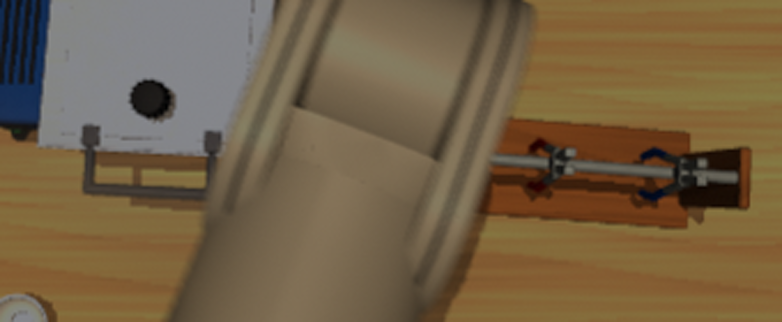

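The red pair still hangs beside the blue pair, at (560,160) and (690,172). The wrist ran into its joint limit on this side, so I'll turn back the other way.

Call:
{"op": "move_arm", "data": {
  "motion": [
    [[0,0,-0.03],[0,0,-0.18],-0.4],
    [[0,0,-0.03],[0,0,-0.18],-0.4],
    [[0,0,0],[0,0,-0.18],-0.4],
    [[0,0,0],[0,0,-0.18],-0.4],
    [[0,0,0],[0,0,-0.18],-0.4],
    [[0,0,0],[0,0,-0.18],-0.4],
    [[0,0,0],[0,0,-0.18],-0.4],
    [[0,0,0],[0,0,-0.18],-0.4],
    [[0,0,0],[0,0,-0.18],-0.4],
    [[0,0,0],[0,0,-0.18],-0.4],
    [[0,0,0],[0,0,0],-0.4]
  ]
}}

```text
clock: 14.75
position: [0.5113, -0.0706, 0.3049]
ee_rot: [0.999, 0.015, -0.044, -0.014]
ft_force: [0.6, 0.3, 0.0]
grip_width: 0.296
grasp_force: 0.0
```

```bash
python3 - <<'E'
from h import *
o=manip.get_obs();print(o["position"],o["joint_pos"],o["ft_force"])
plan([.486,.1256,.26],1.53,.03)
E
```

```text
[ 0.5113323  -0.0706491   0.30490701] [-0.8465076   0.18418178  1.04961092  1.59512338 -0.16704866  1.54789076
 -1.32564162] [0.60584404 0.25963224 0.04755388]
at [ 0.5113 -0.0706  0.3049] turn [-0.1135  0.0629 -1.9079] d [-0.0253  0.1962 -0.0449] n 7 row [ 0.0372 -0.0063  0.0086]
```

Call:
{"op": "move_arm", "data": {
  "motion": [
    [[0,0,0],[-0.0103,0.0057,-0.1735],-0.4],
    [[0,0,0],[-0.0103,0.0057,-0.1735],-0.4],
    [[0,0,0],[-0.0103,0.0057,-0.1735],-0.4],
    [[0,0,0],[-0.0103,0.0057,-0.1735],-0.4],
    [[0,0,0],[-0.0103,0.0057,-0.1735],-0.4],
    [[0,0,0],[-0.0103,0.0057,-0.1735],-0.4],
    [[0,0,0],[-0.0103,0.0057,-0.1735],-0.4],
    [[0,0,0],[-0.0103,0.0057,-0.1735],-0.4],
    [[0,0,0],[-0.0103,0.0057,-0.1735],-0.4],
    [[0,0,0],[-0.0103,0.0057,-0.1735],-0.4],
    [[0,0,0],[-0.0103,0.0057,-0.1735],-0.4],
    [[0,0,0],[0,0,0],-0.4]
  ]
}}

```text
clock: 15.95
position: [0.5113, -0.0707, 0.3049]
ee_rot: [0.723, 0.691, -0.0, 0.0]
ft_force: [1.1, 0.2, -0.7]
grip_width: 0.3
grasp_force: 0.0
```

Call:
{"op": "move_arm", "data": {
  "motion": [
    [[0.0372,-0.0063,0.005],[0,0,0],-0.4],
    [[0.0372,-0.0063,0.005],[0,0,0],-0.4],
    [[0.0372,-0.0063,0.005],[0,0,0],-0.4],
    [[0.0372,-0.0063,0.005],[0,0,0],-0.4],
    [[0.0372,-0.0063,0.005],[0,0,0],-0.4],
    [[0.0372,-0.0063,0.005],[0,0,0],-0.4],
    [[0.0372,-0.0063,0.005],[0,0,0],-0.4],
    [[0,0,0],[0,0,0],-0.4]
  ]
}}

```text
clock: 16.75
position: [0.4862, 0.1303, 0.2775]
ee_rot: [0.723, 0.691, -0.001, -0.0]
ft_force: [0.0, 0.1, 0.5]
grip_width: 0.301
grasp_force: 0.0
```

```bash
python3 - <<'E'
from h import *
o=manip.get_obs();print(o["position"],o["joint_pos"],o["ft_force"])
plan([.486,.1256,.16],1.53,.03)
E
```

```text
[0.48624363 0.13031612 0.27752554] [-1.02043781  0.01944925  0.68626484  1.73292911 -0.01201165  1.39602858
 -0.37784649] [0.03498468 0.10791902 0.54358886]
at [0.4862 0.1303 0.2775] turn [-0.0026  0.0017 -0.0062] d [-0.0002 -0.0047 -0.1175] n 4 row [-0.0016 -0.      0.0392]
```

Call:
{"op": "move_arm", "data": {
  "motion": [
    [[-0.003,0,0.035],[0,0,-0.006],-0.4],
    [[-0.003,0,0.035],[0,0,0],-0.4],
    [[0,0,0.035],[0,0,0],-0.4],
    [[0,0,0.035],[0,0,0],-0.4],
    [[0,0,0.035],[0,0,0],-0.4],
    [[0,0,0.035],[0,0,0],-0.4],
    [[0,0,0.022],[0,0,0],-0.4],
    [[0,0,0],[0,0,0],-0.4]
  ]
}}

```text
clock: 17.55
position: [0.4859, 0.1204, 0.1025]
ee_rot: [0.723, 0.691, -0.003, -0.0]
ft_force: [-0.2, 0.2, -0.1]
grip_width: 0.297
grasp_force: 0.0
```

Call:
{"op": "move_arm", "data": {
  "motion": [
    [[0,0,0],[0,0,0],-1],
    [[0,0,0],[0,0,0],-1],
    [[0,0,0],[0,0,0],-1],
    [[0,0,0],[0,0,0],-1],
    [[0,0,0],[0,0,0],-1],
    [[0,0,0],[0,0,0],-1]
  ],
  "newtons": 40
}}

```text
clock: 18.15
position: [0.4851, 0.121, 0.1046]
ee_rot: [0.722, 0.692, -0.002, -0.001]
ft_force: [-10.4, -2.4, -0.3]
grip_width: 0.12
grasp_force: 39.1
```

Call:
{"op": "move_arm", "data": {
  "motion": [
    [[0,0,-0.003],[0,0,0],-1],
    [[0,0,-0.003],[0,0,0],-1],
    [[0,0,0],[0,0,0],-1]
  ]
}}

```text
clock: 18.45
position: [0.4851, 0.121, 0.109]
ee_rot: [0.722, 0.692, -0.002, -0.001]
ft_force: [-7.5, -1.2, -3.0]
grip_width: 0.121
grasp_force: 39.1
```

Call:
{"op": "move_arm", "data": {
  "motion": [
    [[0,0,-0.002],[0,0,0],-1],
    [[0,0,-0.002],[0,0,0],-1],
    [[0,0,0],[0,0,0],-1]
  ]
}}

```text
clock: 18.75
position: [0.4851, 0.121, 0.112]
ee_rot: [0.722, 0.692, -0.002, -0.001]
ft_force: [-7.7, -1.9, -3.7]
grip_width: 0.119
grasp_force: 39.2
```

Call:
{"op": "move_arm", "data": {
  "motion": [
    [[0,0,-0.002],[0,0,0],-1],
    [[0,0,-0.002],[0,0,0],-1],
    [[0,0,0],[0,0,0],-1]
  ]
}}

```text
clock: 19.05
position: [0.4852, 0.121, 0.115]
ee_rot: [0.722, 0.692, -0.002, -0.001]
ft_force: [-6.3, -0.9, -3.7]
grip_width: 0.119
grasp_force: 39.2
```

The handle rose 10 mm with a steady 3.7 N, so the latch is free. Next I'll work out the arc in tool units.

```bash
python3 - <<'E'
import numpy as np
t=np.linspace(.046,1.046,21)
for d in np.c_[np.diff(-.225*np.cos(t)),-np.diff(.225*np.sin(t))]/.75: print(d.round(4).tolist())
E
```

```text
[0.0011, -0.015]
[0.0018, -0.0149]
[0.0026, -0.0148]
[0.0033, -0.0146]
[0.004, -0.0145]
[0.0047, -0.0142]
[0.0054, -0.014]
[0.0061, -0.0137]
[0.0068, -0.0134]
[0.0075, -0.013]
[0.0081, -0.0126]
[0.0087, -0.0122]
[0.0093, -0.0117]
[0.0099, -0.0113]
[0.0105, -0.0108]
[0.011, -0.0102]
[0.0115, -0.0097]
[0.0119, -0.0091]
[0.0124, -0.0085]
[0.0128, -0.0078]
```

Call:
{"op": "move_arm", "data": {
  "motion": [
    [[0,0.0011,-0.015],[0,0,0],-1],
    [[0,0.0018,-0.0149],[0,0,0],-1],
    [[0,0.0026,-0.0148],[0,0,0],-1],
    [[0,0.0033,-0.0146],[0,0,0],-1],
    [[0,0,0],[0,0,0],-1]
  ]
}}

```text
clock: 19.55
position: [0.4917, 0.1207, 0.1608]
ee_rot: [0.722, 0.692, -0.002, -0.002]
ft_force: [-13.6, -1.6, -0.4]
grip_width: 0.117
grasp_force: 39.3
```

Call:
{"op": "move_arm", "data": {
  "motion": [
    [[0,0.0025,-0.0145],[0,0,0],-1],
    [[0,0.0047,-0.0142],[0,0,0],-1],
    [[0,0.0054,-0.014],[0,0,0],-1],
    [[0,0.0061,-0.0137],[0,0,0],-1],
    [[0,0,0],[0,0,0],-1]
  ]
}}

```text
clock: 20.05
position: [0.5065, 0.1201, 0.2037]
ee_rot: [0.722, 0.692, -0.002, -0.001]
ft_force: [-14.6, -2.2, 2.2]
grip_width: 0.122
grasp_force: 39.4
```

Call:
{"op": "move_arm", "data": {
  "motion": [
    [[0,0.0055,-0.0136],[0,0,0],-1],
    [[0,0.0068,-0.0132],[0,0,0],-1],
    [[0,0.0081,-0.0126],[0,0,0],-1],
    [[0,0.0087,-0.0122],[0,0,0],-1],
    [[0,0,0],[0,0,0],-1]
  ]
}}

```text
clock: 20.55
position: [0.5293, 0.119, 0.243]
ee_rot: [0.722, 0.692, -0.001, -0.0]
ft_force: [-12.9, -2.2, 5.6]
grip_width: 0.12
grasp_force: 39.5
```

Call:
{"op": "move_arm", "data": {
  "motion": [
    [[0,0.0088,-0.0119],[0,0,0],-1],
    [[0,0.0096,-0.0115],[0,0,0],-1],
    [[0,0.0105,-0.0108],[0,0,0],-1],
    [[0,0.011,-0.0102],[0,0,0],-1],
    [[0,0,0],[0,0,0],-1]
  ]
}}

```text
clock: 21.05
position: [0.5593, 0.1177, 0.2771]
ee_rot: [0.722, 0.691, -0.0, -0.0]
ft_force: [-15.7, -3.5, 12.7]
grip_width: 0.127
grasp_force: 40.4
```

Call:
{"op": "move_arm", "data": {
  "motion": [
    [[0,0.011,-0.01],[0,0,0],-1],
    [[0,0.0115,-0.0094],[0,0,0],-1],
    [[0,0.012,-0.0088],[0,0,0],-1],
    [[0,0.0126,-0.008],[0,0,0],-1],
    [[0,0,0],[0,0,0],-1],
    [[0,0,0],[0,0,0],-1],
    [[0,0,0],[0,0,0],-1]
  ]
}}

```text
clock: 21.75
position: [0.5949, 0.1161, 0.3042]
ee_rot: [0.722, 0.691, 0.0, 0.001]
ft_force: [-7.4, -3.1, 9.2]
grip_width: 0.121
grasp_force: 41.1
```

```bash
python3 - <<'E'
from h import *
c=cam("top");s=cam("scene");o=manip.get_obs()
print(o["position"],o["ft_force"],o["grip_width"],o["grasp_force"],o["joint_velocities"].round(3),np.arcsin((o["position"][2]-.1046)/.225))
# image check: red / blue pixels at the rack, knob's dark blob on shut lid gone?
hsv=cv2.cvtColor(np.ascontiguousarray(c["pixels"]),cv2.COLOR_RGB2HSV)[195:255,300:420]
import pickle
h0=cv2.cvtColor(np.ascontiguousarray(pickle.load(open("top.pkl","rb"))["pixels"]),cv2.COLOR_RGB2HSV)[195:255,300:420]
for n,h in(("now",hsv),("start",h0)):
    r=(((h[...,0]<6)|(h[...,0]>172))&(h[...,1]>120));b=(abs(h[...,0].astype(int)-118)<14)&(h[...,1]>110)
    print(n,"red",r.sum(),np.argwhere(r).mean(0) if r.any() else 0,"blue",b.sum(),np.argwhere(b).mean(0) if b.any() else 0)
save(c,"t9.png");save(s,"s9.png")
E
```

```text
[0.59483357 0.11613622 0.30413425] [-8.05621555 -2.22792079  9.25989439] 0.12034158215315276 41.06997907161713 [ 0.    -0.001  0.001  0.    -0.    -0.    -0.002] 1.0904152868916748
now red 52 [28.01923077 39.17307692] blue 50 [31.34 83.34]
start red 5 [33. 83.] blue 50 [31.34 83.34]
```

```bash
python3 -c "
from workcell import order;print(order.hand_in())"
```

```text
the job is handed in; nothing more can be done
None
```

The job is handed in: the red pliers hang on the rail beside the blue pair, the latch turned out to be free, and the lid is held by its handle at about 60 degrees (roughly 1.05 rad, from the arm's pose).

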